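Stop the drying fan and pull the parts basket out with the hook

TASK

Press the red key to stop the drying fan so that the green key pops up, then take the orange-handled pull hook off its cork mat, catch the blue basket's wire loop with it, and drag the basket out until all of it stands clear in front of the drying rack. Finally put the hook back on the cork mat, standing on the underside of its handle as before. Move the basket only with the hook, never with the gripper or arm, keep the basket upright with its two brass fittings inside, do not strike the rack hard, and leave the other things on the bench where they are.

Things in the scene. Friction and masses are not known exactly. Their poses are not given: they have to be found in the camera images.
- rack: Fixed steel wire drying rack, 834 mm wide (y), 230 deep (x), legs at its corners. Origin: on the bench below the middle of the front edge; x points in under the rack, away from the robot, so negative x is in front of it. Free height below 155 mm, wires up to 168, glasses on top. A fan stands under its +y end (y 345 to 395).
- basket: Loose blue open basket, 60 mm (x) by 110 (y), 50 high, walls 4, 0.15 to 0.31 kg. Origin: centre of underside. Level loop of 6 mm wire at height 45 on its -x side, facing the robot: side wires at y +-45 from the front wall (x -30) out to a bar at x -70. The gap between, 37 by 84 mm, is open above and below. Starts under the rack, loop near its front edge.
- loop_bar (a point): Middle of the front bar of the basket's wire loop (bar axis; bar runs along the basket's y, 6 mm thick, 45 mm above the bench).
- back_left (a point): Bottom rear corner of the basket at its x = 30, y = 55 mm.
- back_right (a point): Bottom rear corner of the basket at its x = 30, y = -55 mm.
- puller: Loose pull hook, 0.15 kg, standing on its handle. Orange handle 80 mm (x) by 26 (y) by 40 high; grip it across the 26 mm from above. Origin: centre of its underside. A 6 mm steel rod, axis 36 mm up, runs from its +x end to x = 145, where a leg goes straight down to 1 mm above the level of the underside (29 mm free below the rod).
- hook_tip (a point): Lower end of the hook leg (centre of its round end), at x = 145, y = 0, z = 4 mm of the pull hook.
- mat: Fixed cork mat, 270 mm (x) by 130 mm (y), 3 mm thick, lying on the bench left or right of the middle. Origin: centre of its underside. The pull hook starts on it, roughly along its x axis.
- switchbox: Fixed white fan switch box, 120 mm (x) by 130 mm (y), 45 mm high, on the other side from the mat. Origin: centre of its underside. Two keys, each 42 mm (x) by 34 mm (y), stand out of its top side by side: red at its x = -10, y = +28, green at x = -10, y = -28 mm.
- key_stop (a joint): Red key, travel in m: 0 = up, 0.007 = fully down (stopped). It needs about 3 N, moves straight down, and stays where it is left. The two keys are linked: the red one goes down exactly as far as the green one comes up.
- key_stop_top (a point): Centre of the red key's top face (61 mm above the bench when up, 54 mm when down).
- key_run (a joint): Green key, how far it has popped up in m: 0 = down (fan running, as at the start), 0.007 = fully up.
- fitting_a: Brass ring fitting in the basket, 28 mm across, 26 mm high, 50 g. Origin: centre of its underside.
- fitting_b: Second such brass fitting in the basket.
- jar: Glass jar with clip lid, shut, 84 mm across, 118 mm high; bystander. Origin: centre of its underside.
- nut_driver: Steel nut driver lying on the bench, 200 mm long, 26 mm thick; bystander. Origin: middle of its length, on the bench.
- pliers: Blue-grip pliers lying on the bench, 200 mm long, 16 mm high; bystander. Origin: near the middle, on the bench.

How it is judged (in metres and radians):
On the way, in this order (a step that is already met when the one before it is completed fails the run):
1. the red key is down and the green key has popped up, before the hook is used (value of joint each of key_stop, key_run above 0.0055 m and distance of puller from where it was at the start of the episode below 0.02 m), for 0.2 s.
2. the pull hook is lifted off its mat (height (world z) of puller above 0.02 m), for 0.1 s.
3. the hook's leg is inside the basket's loop, behind the bar, the basket still under the rack (x of hook_tip in the frame of basket between -0.069 and -0.031 m and y of hook_tip in the frame of basket between -0.044 and 0.044 m and z of hook_tip in the frame of basket below 0.043 m and not (x of each of back_left, back_right in the frame of rack below -0.004 m)), for 0.1 s.
4. the basket is clear of the rack with the hook still in its loop (x of hook_tip in the frame of basket between -0.069 and -0.031 m and y of hook_tip in the frame of basket between -0.044 and 0.044 m and z of hook_tip in the frame of basket below 0.043 m and x of each of back_left, back_right in the frame of rack below -0.004 m and angle between basket's own z axis and vertical below 0.1 rad and height (world z) of basket below 0.006 m), for 0.1 s.
At the end, for the whole second after the job is handed in: Red key down, green up (5.5 mm or more of 7); both rear basket corners 4 mm or more in front of the rack, basket upright (0.1 rad), fittings inside; hook upright (0.15 rad) on its handle, handle centre on the mat (within 125 by 60 mm of its centre); both at rest (value of joint each of key_stop, key_run above 0.0055 m and x of each of back_left, back_right in the frame of rack below -0.004 m and angle between basket's own z axis and vertical below 0.1 rad and height (world z) of basket below 0.006 m and x of fitting_a in the frame of basket between -0.03 and 0.03 m and y of fitting_a in the frame of basket between -0.055 and 0.055 m and x of fitting_b in the frame of basket between -0.03 and 0.03 m and y of fitting_b in the frame of basket between -0.055 and 0.055 m and x of puller in the frame of mat between -0.125 and 0.125 m and y of puller in the frame of mat between -0.06 and 0.06 m and angle between puller's own z axis and vertical below 0.15 rad and height (world z) of puller below 0.01 m and linear speed of each of puller, basket below 0.02 m/s); the robot touches nothing.
It fails at once if the gripper or arm touches the basket (contact force between any of the fingers, the arm and basket above 1 N).
It fails at once if the basket tips (angle between basket's own z axis and vertical above 0.5 rad).
It fails at once if the rack is struck hard (contact force between any of the arm, the fingers, puller and rack above 20 N).
It fails at once if a bystander is moved more than 30 mm (distance of any of jar, nut_driver, pliers from where it was at the start of the episode above 0.03 m).
It also fails if it takes over 69 s, if anything falls off the work surface, if the arm or the gripper's body presses on something with over 40 N, if the wrist force passes 120 N, or if a joint passes its speed limit or range.

ROBOT

A 6-joint arm with a two-finger parallel gripper is mounted at the origin on the work surface. World frame = base frame: x ahead of the robot, y to its left, z up, the work surface at z = 0. Lengths are in m, angles in degrees, forces in N, time in s.
With the tool pointing down it reaches from about 0.325 to 0.925 m from the base axis. Payload 3.1 kg.
Tool frame: the origin (TCP) lies where the fingers leave the gripper's body, on its centre line; the fingertips stand 73 mm ahead of it and the grasp point (between the pads) lies 54 mm ahead of it; z points along the fingers, y is the line along which they close (so a half turn about z gives the same grasp; the last joint's range is limited). The gripper opens to 85 mm and grips with 20 to 120 N. Pads are 22 mm wide; open, the fingers measure 114 mm over their backs; the gripper's body (76 mm by 85 mm) begins 54 mm behind the grasp point. The pads swing forward as they close: fully open they stand 13 mm farther back than shut.
Start: joints at [58.659, 12.427, 92.441, -0, 75.132, -6.429], TCP at [0.263, 0.567, 0.304] pointing down, gripper open.
Joint ranges: [-157.48, 157.48], [-44.54, 120.13], [17.64, 146.25], [-64.5, 244.5], [7.68, 150.69], [-147.95, 147.95]. Speed limits (degrees/s): [159.86, 159.86, 180, 180, 180, 180].

INTERFACE

Orientations are given as a 3x3 rotation matrix whose columns are the frame's x, y, z axes.
In Python, from rig import bot, get_image gives the robot as it stands. The module is installed in compiled form; this text tells all that it offers.
- The arm moves only by the tool jog_arm, never from a script. Its argument "commands" is one flat list of numbers, 5 for each row, row after row: the shift along the tool's x, y, z each as a share of 0.2 m, from -1 to 1, then the turn about the tool's z as a share of pi rad, from -1 to 1, then the gripper command: -1 is fully open, 1 is shut, values between are in proportion. A call has 1 to 10 rows; each row is the pose to reach, as a shift and turn from the pose commanded when the call began, along the tool's axes at that moment, turning the shorter way round; what a row does not reach only later rows make up. A row lasts 1/12 s, in which the tool goes at most 41.7 mm and 7.16 degrees, less where a joint would pass 70% of its speed; a pose out of reach is approached as far as the arm can. A call with a number of a shift or a turn outside -1 to 1 is refused whole. A call with a gripper value outside its range is refused whole. The fingers move at their own pace and stop on an object; the grip force is fixed at half the most. Time passes only in rows, so rows that repeat a pose let the fingers close. It gives the time, the measured TCP pose, the force, the opening and the grip force at its end, in the units of the state.
- bot.observe(): the state, without advancing time (a new reading comes with each control period).
- get_image(name): name is "side" or "top" or "wrist"; returns a dict with "img" (400x640x3 uint8, blue, green, red), "range_z" (400x640 float32, m along the optical axis (not along the pixel's ray), 0 where there is no reading), "fx", "fy", "cx", "cy" (pixels), "k1" (the pictures are not rectified: a ray, as slopes to the right and down, at radius r is drawn at 1 + k1 r^2 times it, then the intrinsics apply), "origin" and "orientation" of the camera in the world; the wrist camera has in their place "T_tool_cam" (4x4, takes a point from camera to tool coordinates, whose origin is the TCP and whose axes are the flange's). Camera axes: x right, y up, looking along -z (the intrinsics and any distortion apply to the point x, -y, -z); pixel columns grow to the right and rows downward; lengths in m; the calibration is good to about 2 mm. A picture is of the moment at which its call begins: read the wrist's pose just before it.
- bot.finish_job(): hands the job in; it is judged then, once.
The state is a dict: "clock": time; "joint_pos": joint angles; "dq": joint speeds; "tau": joint torques, N m; "tool_pos": TCP position; "tool_rot": TCP orientation; "contact_force": force on the tool from outside, world axes, zero at the start; "moment": the same for the moment, N m; "opening": opening from 0.0 (shut) to 1.0 (fully open); "grip_force": force on a finger pad.
Only numpy, scipy, OpenCV 4.12 (cv2) and the standard library are available. Lean on these libraries where they do the work, as an engineer would, in place of code of your own. Each camera call takes 0.05 s, during which the arm holds its last target. There are 200 camera calls.

## Working session

There is one attempt and no reset: what is moved stays moved. The work goes in short steps, Python scripts to look and compute and a tool call to move; the robot and the scene stay as the last step left them, time stands still between calls to the robot, and variables do not carry over. Pictures are saved under pics/ and viewed, at most 10 in all, crops included, and the job is handed in when it is done.

Besides the shell and the picture viewer there is one more tool, called after "Request:" by a JSON object that holds its "fn" and its "kwargs", one argument or row to a line. jog_arm: Moves the arm, as the interface text tells. Shift numbers are shares of 0.2 m and turn numbers shares of pi rad, none past 1 either way. Its arguments: {"type":"object","properties":{"commands":{"type":"array","items":{"type":"number","minimum":-1,"maximum":1}}},"required":["commands"]}

```bash
mkdir -p pics; cat > h.py <<'E'
import numpy as np, cv2
from rig import bot, get_image
def cam(name):
    s=bot.observe(); d=get_image(name)
    if 'T_tool_cam' in d:
        T=np.eye(4); T[:3,:3]=np.array(s['tool_rot']); T[:3,3]=s['tool_pos']
        T=T@np.array(d['T_tool_cam']); d['origin']=T[:3,3]; d['orientation']=T[:3,:3]
    d['R']=np.array(d['orientation']).reshape(3,3); d['o']=np.array(d['origin']); return d
def ray(d,u,v):
    K=np.array([[d['fx'],0,d['cx']],[0,d['fy'],d['cy']],[0,0,1.]])
    p=cv2.undistortPoints(np.array([[[u,v]]],float),K,np.array([d['k1'],0,0,0.]))[0,0]
    return d['R']@np.array([p[0],-p[1],-1])
def at_z(d,u,v,z):
    r=ray(d,u,v); return d['o']+r*(z-d['o'][2])/r[2]
def at_d(d,u,v):
    return d['o']+ray(d,u,v)*d['range_z'][int(v),int(u)]
def xyz(d):
    K=np.array([[d['fx'],0,d['cx']],[0,d['fy'],d['cy']],[0,0,1.]])
    vv,uu=np.mgrid[:400,:640]
    p=cv2.undistortPoints(np.stack([uu,vv],-1).reshape(-1,1,2).astype(float),K,np.array([d['k1'],0,0,0.])).reshape(400,640,2)
    r=np.stack([p[...,0],-p[...,1],-np.ones((400,640))],-1)@d['R'].T
    return d['o']+r*d['range_z'][...,None]
def save(d,f,crop=None,s=1):
    im=d['img']
    if crop: im=im[crop[1]:crop[3],crop[0]:crop[2]]
    cv2.imwrite('pics/'+f,cv2.resize(im,None,fx=s,fy=s,interpolation=cv2.INTER_CUBIC))
E
python3 - <<'E'
from h import *
import pickle
np.set_printoptions(precision=4,suppress=True)
for n in ('top','side'):
    d=cam(n); save(d,n+'0.png',None,1.25); pickle.dump({k:d[k] for k in d},open(n+'.pkl','wb')); print(n,d['o'],d['R'].tolist(),d['fx'],d['k1'])
s=bot.observe();print(s['tool_pos'],s['tool_rot'],s['contact_force'],s['opening'],s['clock'])
E
```

```text
top [0.4156 0.004  1.4169] [[-0.006030889523360885, 0.9904061237587329, -0.13805556270124897], [-0.9999707878219251, -0.005324748139577015, 0.005483663013785484], [0.004695942328830691, 0.13808460116338656, 0.9904093048064485]] 482.3085052003165 0.011172311315059729
side [-0.1541 -0.7725  0.9115] [[0.7238004581275507, 0.4208189539429868, -0.5468311483599649], [-0.6900030827495945, 0.43804678567775707, -0.5762037481251239], [-0.0029398316964835505, 0.7943717149796532, 0.6074248396549823]] 438.586165303775 0.023573515184956522
[0.2629 0.5664 0.3027] [[-0.907   0.4212 -0.0012]
 [ 0.4212  0.907  -0.0019]
 [ 0.0002 -0.0022 -1.    ]] [-0.01   -0.0269  1.3968] 0.9971923137026079 0.1
```

View pics/top0.png

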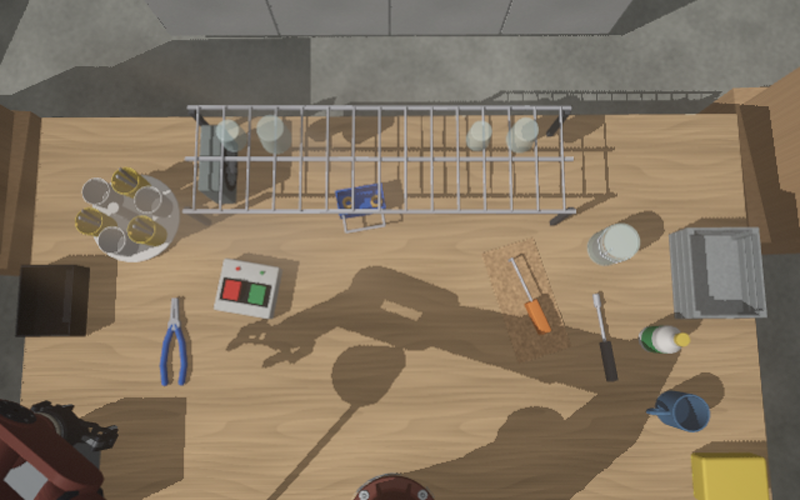

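View pics/side0.png

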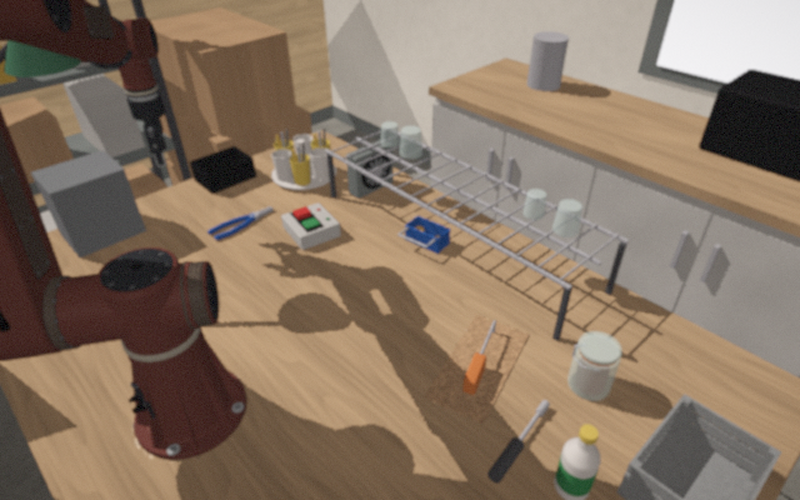

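The top view shows the red key near (232,290), the basket at (360,200) with its loop bar from (344,231) to (386,222), and the hook handle at (537,316) with its rod tip at (513,259). All are in 1.25x pixels. I'll measure these by colour and depth, and take enlarged crops.

```bash
python3 - <<'E'
from h import *
import pickle
np.set_printoptions(precision=4,suppress=True)
d=pickle.load(open('top.pkl','rb')); P=xyz(d); hsv=cv2.cvtColor(d['img'],cv2.COLOR_BGR2HSV)
def seg(name,lo,hi,box,zlo,zhi,zt):
    m=cv2.inRange(hsv,lo,hi)>0; b=np.zeros_like(m); b[box[1]:box[3],box[0]:box[2]]=1
    m&=b; m&=(P[...,2]>zlo)&(P[...,2]<zhi)
    v,u=np.nonzero(m); Q=np.array([at_z(d,a,c,zt) for a,c in zip(u,v)])
    r=cv2.minAreaRect(Q[:,:2].astype(np.float32)*1000)
    print(name,m.sum(),'px',u.mean(),v.mean(),'mean',Q.mean(0),'zmed',np.median(P[m][:,2]),'rect',r)
seg('red',(0,120,80),(8,255,255),(170,205,200,255),.045,.08,.061)
seg('green',(50,80,40),(85,255,255),(190,205,220,255),.03,.08,.054)
seg('handle',(5,150,120),(20,255,255),(410,230,450,275),.03,.06,.043)
seg('basket',(105,120,40),(125,255,255),(260,140,315,180),.035,.07,.05)
for n,(u,v),z in [('bar',(344,231),.048),('bar',(386,222),.048),('tip',(513,259),.042),('rod0',(529,300),.042),('rackL',(184,212),.165),('rackR',(575,211.5),.165),
  ('mat',(484,252),.003),('mat',(536,238),.003),('mat',(568,345),.003),('mat',(517,360),.003)]:
    print(n,at_z(d,u/1.25,v/1.25,z))
im=d['img']
a=cv2.resize(im[135:195,255:325],None,fx=8,fy=8,interpolation=cv2.INTER_CUBIC)[:, :560]
b=cv2.resize(im[185:295,380:460],None,fx=4.36,fy=4.36,interpolation=cv2.INTER_CUBIC)[:480]
h=min(len(a),len(b)); cv2.imwrite('pics/c1.png',cv2.resize(np.hstack([a[:h],b[:h,:]]),None,fx=.85,fy=.85)); print(a.shape,b.shape)
E
```

```text
red 207 px 185.44927536231884 231.41545893719805 mean [0.5204 0.3583 0.061 ] zmed 0.06006076910508806 rect ((534.2601928710938, 356.5425109863281), (38.00566101074219, 73.32670593261719), 81.34844207763672)
green 185 px 205.07027027027027 234.83243243243243 mean [0.5109 0.3047 0.054 ] zmed 0.0528242517402433 rect ((525.5911254882812, 302.2046813964844), (34.41822814941406, 73.13217163085938), 80.0130615234375)
handle 249 px 430.71084337349396 253.09638554216866 mean [ 0.4563 -0.3331  0.043 ] zmed 0.041941099324367626 rect ((455.5087585449219, -333.0047607421875), (77.7870101928711, 26.773204803466797), 23.302478790283203)
basket 12 px 271.1666666666667 155.33333333333334 mean [0.7405 0.1201 0.05  ] zmed 0.049233531151600674 rect ((732.6016235351562, 121.93297576904297), (18.23368263244629, 43.73619842529297), 70.9958267211914)
bar [0.6541 0.1082 0.048 ]
bar [0.6747 0.0114 0.048 ]
tip [ 0.5878 -0.2802  0.042 ]
rod0 [ 0.4935 -0.3135  0.042 ]
rackL [0.6761 0.4367 0.165 ]
rackR [ 0.673  -0.3894  0.165 ]
mat [ 0.6098 -0.2202  0.003 ]
mat [ 0.6427 -0.3446  0.003 ]
mat [ 0.3911 -0.4089  0.003 ]
mat [ 0.3575 -0.2895  0.003 ]
(480, 560, 3) (480, 349, 3)
```

View pics/c1.png

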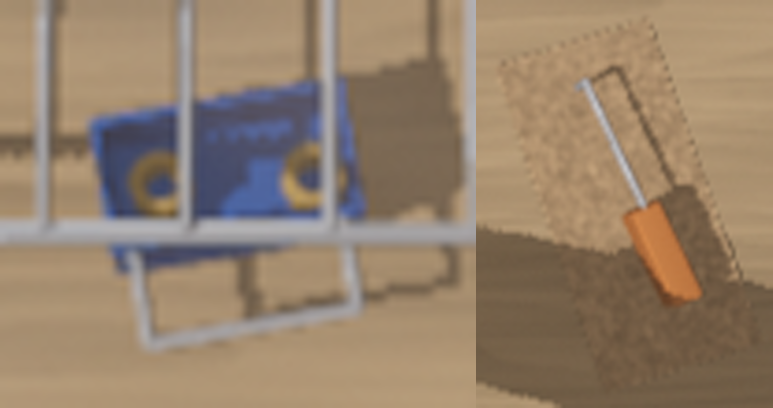

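Measured so far:

| Item | Position / yaw |
|---|---|
| Red key | (0.518, 0.358) |
| Hook handle | (0.456, -0.333), yaw about 22° |
| Loop bar middle | (0.664, 0.060), basket yaw about 12° |
| Rack front | x about 0.673 |

These match the given sizes: key spacing 54 mm (given 56), bar 99 mm (given 96 outer), hook length 142 mm (given 145). I'll move over the red key.

```bash
cat >> h.py <<'E'
def go(x,y,z,yaw=None):
    "shift to TCP target in jog units; yaw = world angle wanted of tool y axis (mod 180)"
    s=bot.observe(); R=np.array(s['tool_rot']); d=R.T@(np.array([x,y,z])-s['tool_pos'])
    a=np.degrees(np.arctan2(R[1,1],R[0,1])); t=0
    if yaw is not None: t=-((yaw-a+90)%180-90)
    print('clock %.2f'%s['clock'],'pos',np.round(s['tool_pos'],4),'yaw_y %.1f'%a,'q',np.round(s['joint_pos'],1),'F',np.round(s['contact_force'],1))
    print('units',np.round(d/.2,4),'turn deg',round(t,2),'units',round(t/180,4))
E
python3 -c "
from h import *
go(.518,.358,.15)"
```

```text
clock 0.10 pos [0.2629 0.5664 0.3027] yaw_y 65.1 q [58.7 12.5 92.5 -0.  75.1 -6.4] F [-0.  -0.   1.4]
units [-1.5956 -0.406   0.7639] turn deg 0 units 0.0
```

Request:
{"fn": "jog_arm", "kwargs": {
  "commands": [-0.2,-0.05,0.08,0,1,-0.4,-0.1,0.16,0,1,-0.6,-0.15,0.24,0,1,-0.8,-0.2,0.32,0,1,-1,-0.25,0.4,0,1,-1,-0.25,0.4,0,1]
}}

```text
clock: 0.6
tool_pos: [0.4258, 0.4329, 0.2205]
tool_rot: [[-0.905, 0.425, -0.002], [0.425, 0.905, -0.005], [-0.0, -0.006, -1.0]]
contact_force: [0.2, 0.5, -0.9]
opening: 0.149
grip_force: 0.0
```

```bash
python3 -c "
from h import *
go(.518,.358,.145)"
```

```text
clock 0.60 pos [0.4258 0.4329 0.2205] yaw_y 64.9 q [ 38.9  15.1  98.6  -0.2  66.5 -25.9] F [ 0.2  0.5 -0.9]
units [-0.576  -0.1412  0.3783] turn deg 0 units 0.0
```

Request:
{"fn": "jog_arm", "kwargs": {
  "commands": [-0.2,-0.05,0.13,0,1,-0.4,-0.1,0.26,0,1,-0.57,-0.14,0.36,0,1,-0.57,-0.14,0.38,0,1,-0.57,-0.14,0.38,0,1,-0.57,-0.14,0.38,0,1]
}}

```text
clock: 1.1
tool_pos: [0.5144, 0.3637, 0.147]
tool_rot: [[-0.906, 0.423, -0.003], [0.423, 0.906, -0.0], [0.002, -0.002, -1.0]]
contact_force: [-0.3, -0.3, -0.9]
opening: 0.001
grip_force: 0.0
```

```bash
python3 - <<'E'
from h import *
go(.518,.358,.127)
d=cam('wrist'); P=xyz(d); hsv=cv2.cvtColor(d['img'],cv2.COLOR_BGR2HSV)
for n,lo,hi in (('red',(0,130,60),(8,255,255)),('green',(50,80,40),(85,255,255))):
    m=(cv2.inRange(hsv,lo,hi)>0)&(P[...,2]>.045)&(P[...,2]<.07)
    q=P[m]; print(n,m.sum(),np.round(q.mean(0),4),np.round(np.percentile(q,[2,98],axis=0),4).tolist())
E
```

```text
clock 1.10 pos [0.5144 0.3637 0.147 ] yaw_y 65.0 q [ 28.9  22.8  97.5   0.1  59.8 -36.2] F [-0.3 -0.3 -0.9]
units [-0.0285 -0.0183  0.0999] turn deg 0 units 0.0
red 2438 [0.5078 0.3664 0.0593] [[0.4986, 0.3484, 0.0475], [0.5353, 0.3811, 0.0627]]
green 3667 [0.5057 0.3098 0.0537] [[0.4895, 0.2912, 0.0477], [0.5262, 0.3258, 0.0556]]
```

Request:
{"fn": "jog_arm", "kwargs": {
  "commands": [0,0,0.03,0,1,0,0,0.06,0,1,0,0,0.08,0,1,0,0,0.09,0,1,0,0,0.1,0,1,0,0,0.105,0,1,0,0,0.11,0,1,0,0,0.11,0,1]
}}

```text
clock: 1.82
tool_pos: [0.5151, 0.3644, 0.1267]
tool_rot: [[-0.907, 0.421, -0.0], [0.421, 0.907, 0.001], [0.001, 0.001, -1.0]]
contact_force: [-1.6, 1.7, 4.9]
opening: 0.003
grip_force: 2.4
```

Request:
{"fn": "jog_arm", "kwargs": {
  "commands": [0,0,0.01,0,1,0,0,0.015,0,1,0,0,0.015,0,1,0,0,0.015,0,1]
}}

```text
clock: 2.15
tool_pos: [0.5153, 0.3645, 0.1266]
tool_rot: [[-0.907, 0.421, -0.001], [0.421, 0.907, 0.0], [0.001, 0.0, -1.0]]
contact_force: [-7.9, -0.8, 17.5]
opening: -0.0
grip_force: 8.6
```

The key has bottomed out: force went up with no further travel. I'll lift and check it.

Request:
{"fn": "jog_arm", "kwargs": {
  "commands": [0,0,-0.15,0,1,0,0,-0.35,0,1,0,0,-0.55,0,1,0,0,-0.6,0,1]
}}

```text
clock: 2.48
tool_pos: [0.5184, 0.3651, 0.2506]
tool_rot: [[-0.907, 0.421, 0.011], [0.421, 0.907, 0.005], [-0.008, 0.009, -1.0]]
contact_force: [1.6, 0.1, 2.3]
opening: 0.003
grip_force: 0.0
```

```bash
python3 - <<'E'
from h import *
d=cam('wrist'); P=xyz(d); hsv=cv2.cvtColor(d['img'],cv2.COLOR_BGR2HSV)
for n,lo,hi in (('red',(0,130,60),(8,255,255)),('green',(50,80,40),(85,255,255))):
    m=(cv2.inRange(hsv,lo,hi)>0)&(P[...,2]>.045)&(P[...,2]<.07)
    q=P[m]; print(n,m.sum(),np.round(np.median(q,0),4),np.round(np.percentile(q,[2,98],axis=0),4).tolist())
go(.456,-.333,.15,112.2)
E
```

```text
red 2131 [0.5203 0.3628 0.0545] [[0.5, 0.345, 0.0474], [0.5428, 0.3802, 0.056]]
green 2337 [0.5104 0.3087 0.0614] [[0.4899, 0.2907, 0.0478], [0.5596, 0.3258, 0.0629]]
clock 2.53 pos [0.5186 0.3652 0.2507] yaw_y 65.1 q [ 28.8  15.9  94.1  -0.1  69.2 -36.2] F [1.7 0.9 1.7]
units [-1.1827 -3.3029  0.481 ] turn deg -47.11 units -0.2617
```

Red is now at 54 mm and green at 61 mm, so the switch has changed over. Next is the move to the hook.

Request:
{"fn": "jog_arm", "kwargs": {
  "commands": [-0.06,-0.16,0,-0.039,0,-0.12,-0.33,0,-0.078,-0.5,-0.18,-0.5,0,-0.117,-1,-0.24,-0.67,0,-0.156,-1,-0.3,-0.84,0,-0.195,-1,-0.36,-1,0,-0.234,-1,-0.36,-1,0,-0.262,-1]
}}

```text
clock: 3.12
tool_pos: [0.4946, 0.1469, 0.2406]
tool_rot: [[-0.925, -0.38, -0.004], [-0.38, 0.925, -0.004], [0.005, -0.002, -1.0]]
contact_force: [0.3, 0.7, -0.0]
opening: 0.98
grip_force: 0.0
```

```bash
python3 - <<'E'
from h import *
go(.456,-.333,.2,112.2)
E
```

```text
clock 3.12 pos [0.4946 0.1469 0.2406] yaw_y 112.3 q [   8.8    3.   110.2   -0.2   67.1 -103.4] F [ 0.3  0.7 -0. ]
units [ 1.0889 -2.1461  0.2143] turn deg 0.12 units 0.0007
```

Joint 6 would hit its limit with this grasp yaw, so I'll make a half turn the other way during the traverse.

Request:
{"fn": "jog_arm", "kwargs": {
  "commands": [0.06,-0.1,0,0.039,-1,0.12,-0.2,0,0.078,-1,0.18,-0.3,0,0.117,-1,0.24,-0.4,0,0.156,-1,0.3,-0.5,0,0.195,-1,0.36,-0.6,0,0.234,-1,0.4,-0.7,0,0.273,-1,0.44,-0.8,0,0.312,-1,0.48,-0.9,0,0.351,-1,0.52,-1,0,0.39,-1]
}}

```text
clock: 3.95
tool_pos: [0.4745, -0.0735, 0.2412]
tool_rot: [[-0.665, 0.747, -0.003], [0.747, 0.665, 0.0], [0.002, -0.002, -1.0]]
contact_force: [0.3, -0.3, 0.2]
opening: 0.998
grip_force: 0.0
```

```bash
python3 - <<'E'
from h import *
go(.456,-.333,.2,112.2)
E
```

```text
clock 3.95 pos [ 0.4745 -0.0735  0.2412] yaw_y 41.7 q [-17.2  -1.6 114.8  -0.   67.  -58.8] F [ 0.3 -0.3  0.2]
units [-0.9079 -0.9316  0.206 ] turn deg -70.51 units -0.3917
```

Request:
{"fn": "jog_arm", "kwargs": {
  "commands": [-0.1,-0.1,0,0.039,-1,-0.2,-0.2,0,0.078,-1,-0.3,-0.3,0,0.117,-1,-0.4,-0.4,0,0.156,-1,-0.5,-0.5,0,0.195,-1,-0.6,-0.6,0,0.234,-1,-0.7,-0.7,0,0.273,-1,-0.8,-0.8,0,0.312,-1,-0.9,-0.93,0.05,0.351,-1,-0.91,-0.93,0.1,0.39,-1]
}}

```text
clock: 4.78
tool_pos: [0.4582, -0.3373, 0.2222]
tool_rot: [[0.48, 0.877, -0.0], [0.877, -0.48, -0.004], [-0.004, 0.002, -1.0]]
contact_force: [0.7, -0.1, 0.1]
opening: 1.0
grip_force: 0.0
```

Request:
{"fn": "jog_arm", "kwargs": {
  "commands": [0,0,0.02,0.039,-1,0,0,0.04,0.078,-1,0,0,0.06,0.117,-1,0,0,0.08,0.156,-1,0,0,0.1,0.195,-1,0,0,0.1,0.218,-1,0,0,0.1,0.218,-1]
}}

```text
clock: 5.37
tool_pos: [0.4582, -0.3314, 0.2005]
tool_rot: [[0.924, 0.383, -0.003], [0.383, -0.924, 0.002], [-0.002, -0.003, -1.0]]
contact_force: [1.0, -1.1, -0.4]
opening: 1.0
grip_force: 0.0
```

```bash
python3 - <<'E'
from h import *
go(.456,-.333,.08,112.2)
d=cam('wrist'); P=xyz(d); hsv=cv2.cvtColor(d['img'],cv2.COLOR_BGR2HSV)
m=(cv2.inRange(hsv,(5,150,100),(20,255,255))>0)&(P[...,2]>.036)&(P[...,2]<.055)
q=P[m]; print('handle top',m.sum(),np.round(q.mean(0),4),cv2.minAreaRect((q[:,:2]*1000).astype(np.float32)))
m=(P[...,2]>.03)&(P[...,2]<.055)&(P[...,0]>.505)&(P[...,0]<.62)&(P[...,1]>-.34)&(P[...,1]<-.2)
q=P[m]; print('rod',m.sum()); 
if m.sum(): print(np.round(q[np.argsort(q[:,0])][[0,len(q)//2,-1]],4))
save(d,'w1.png',None,1.0)
E
```

```text
clock 5.37 pos [ 0.4582 -0.3314  0.2005] yaw_y -67.5 q [-43.   11.7 105.1  -0.   63.3  24.5] F [ 1.  -1.1 -0.4]
units [-0.0117  0.0051  0.6026] turn deg 0.33 units 0.0019
handle top 3694 [ 0.459  -0.3315  0.043 ] ((456.79888916015625, -332.28326416015625), (79.59442138671875, 25.63132095336914), 23.38619041442871)
rod 1296
[[ 0.505  -0.3096  0.0427]
 [ 0.5462 -0.2946  0.0424]
 [ 0.5841 -0.2802  0.0402]]
```

View pics/w1.png

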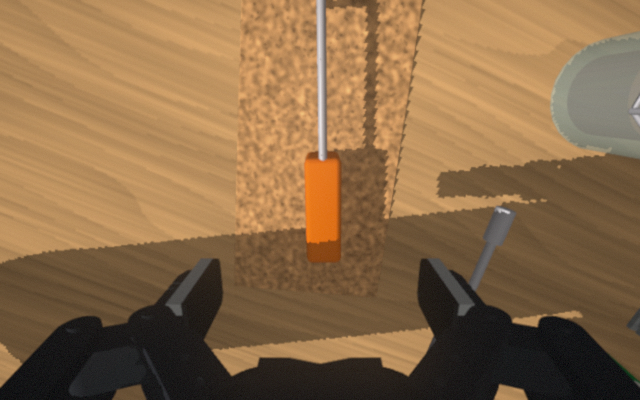

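The handle sits centred between the open fingers, around pixel (323,207), and the rod lines up with the tool x axis. Descending and gripping.

Request:
{"fn": "jog_arm", "kwargs": {
  "commands": [0,0,0.15,0,-1,0,0,0.3,0,-1,0,0,0.45,0,-1,0,0,0.56,0,-1,-0.005,0.005,0.61,0,-1,-0.005,0.005,0.61,0,-0.3,-0.005,0.005,0.61,0,1,-0.005,0.005,0.61,0,1,-0.005,0.005,0.61,0,1,-0.005,0.005,0.61,0,1]
}}

```text
clock: 6.25
tool_pos: [0.4599, -0.3342, 0.0828]
tool_rot: [[0.923, 0.385, 0.002], [0.385, -0.923, -0.002], [0.001, 0.003, -1.0]]
contact_force: [-1.1, 0.9, 20.3]
opening: 0.298
grip_force: 18.7
```

Request:
{"fn": "jog_arm", "kwargs": {
  "commands": [0,0,0,0,1,0,0,0,0,1,0,0,-0.05,0,1,0,0,-0.1,0,1,0,0,-0.2,0,1,0,0,-0.35,0,1,0,0,-0.4,0,1,0,0,-0.4,0,1]
}}

```text
clock: 6.92
tool_pos: [0.4609, -0.3352, 0.1651]
tool_rot: [[0.923, 0.384, 0.006], [0.384, -0.923, -0.006], [0.003, 0.008, -1.0]]
contact_force: [1.0, -1.1, -1.0]
opening: 0.292
grip_force: 59.8
```

```bash
python3 - <<'E'
from h import *
s=bot.observe(); print(s['opening'],s['grip_force'])
d=cam('wrist'); P=xyz(d)
R=np.array(s['tool_rot']); L=(P-s['tool_pos'])@R
# rod in tool frame: narrow strip ahead
m=(d['range_z']>0)&(L[...,0]>.045)&(L[...,0]<.16)&(abs(L[...,1])<.025)&(L[...,2]>.02)&(L[...,2]<.085)
q=L[m]; print(m.sum())
for a in np.arange(.045,.16,.02):
    k=q[(q[:,0]>=a)&(q[:,0]<a+.02)]
    if len(k): print(round(a,3),len(k),np.round(k.mean(0),4),np.round(k[:,2].min(),4))
print('max x',q[:,0].max())
go(.535,.03,.2,102)
E
```

```text
0.2921719754919719 59.796974658966064
3496
0.045 1002 [ 0.0551 -0.0014  0.0411] 0.0389
0.065 1229 [ 0.0752 -0.0014  0.0413] 0.0386
0.085 1265 [ 0.0946 -0.0014  0.0412] 0.0385
max x 0.10429987515404032
clock 6.97 pos [ 0.4599 -0.3342  0.1629] yaw_y -67.4 q [-43.1  14.8 106.1  -0.   58.8  24.3] F [ 0.3 -0.5 -2. ]
units [ 1.0474 -1.536  -0.1902] turn deg 10.61 units 0.059
```

The grip is good: rod level, underside at TCP −80 mm and tip about 143 mm ahead of the TCP. Moving to a standoff in front of the basket.

Request:
{"fn": "jog_arm", "kwargs": {
  "commands": [0.06,-0.14,-0.03,0.01,1,0.12,-0.28,-0.06,0.02,1,0.18,-0.42,-0.09,0.03,1,0.24,-0.56,-0.12,0.04,1,0.3,-0.7,-0.15,0.05,1,0.36,-0.84,-0.18,0.059,1,0.36,-0.84,-0.18,0.059,1]
}}

```text
clock: 7.55
tool_pos: [0.4593, -0.1457, 0.1953]
tool_rot: [[0.978, 0.21, -0.003], [0.21, -0.978, 0.004], [-0.002, -0.005, -1.0]]
contact_force: [0.8, -0.5, -1.9]
opening: 0.295
grip_force: 59.9
```

```bash
python3 - <<'E'
from h import *
go(.469,.018,.2,102)
E
```

```text
clock 7.55 pos [ 0.4593 -0.1457  0.1953] yaw_y -77.9 q [-26.    2.3 116.4   0.2  61.6  51.7] F [ 0.8 -0.5 -1.9]
units [ 0.2198 -0.7902 -0.0202] turn deg 0.15 units 0.0008
```

Request:
{"fn": "jog_arm", "kwargs": {
  "commands": [0.04,-0.15,0,0,1,0.08,-0.3,0,0,1,0.12,-0.45,0,0,1,0.17,-0.6,0,0,1,0.22,-0.75,-0.02,0,1,0.22,-0.79,-0.02,0,1,0.22,-0.79,-0.02,0,1,0.22,-0.79,-0.02,0,1]
}}

```text
clock: 8.22
tool_pos: [0.4702, 0.0129, 0.1996]
tool_rot: [[0.978, 0.209, -0.003], [0.209, -0.978, -0.001], [-0.003, 0.0, -1.0]]
contact_force: [-0.6, -0.0, -1.6]
opening: 0.295
grip_force: 60.0
```

```bash
python3 - <<'E'
from h import *
import pickle
go(.469,.018,.2,102)
d=cam('wrist'); pickle.dump(d,open('w2.pkl','wb')); save(d,'w2.png',None,1.25)
E
```

```text
clock 8.22 pos [0.4702 0.0129 0.1996] yaw_y -77.9 q [-7.000e+00  4.000e-01  1.178e+02 -1.000e-01  6.200e+01  7.100e+01] F [-0.6 -0.  -1.6]
units [-0.0006 -0.0264 -0.0021] turn deg 0.07 units 0.0004
```

View pics/w2.png

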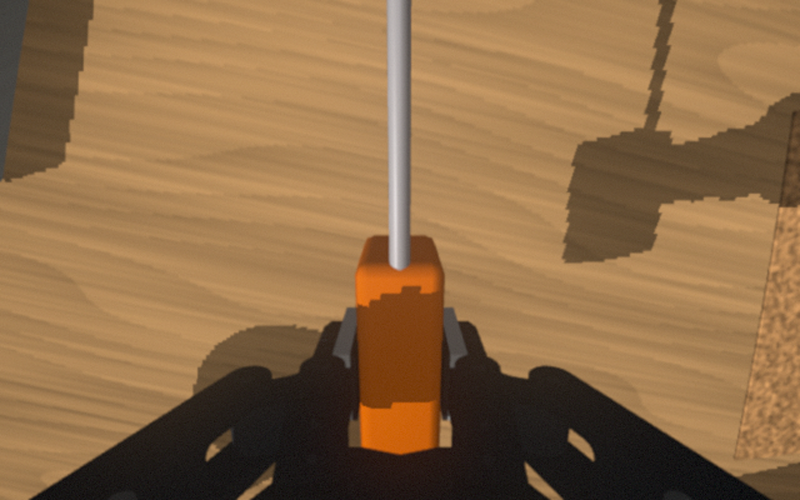

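The wrist view shows only the handle and rod, around pixel (400,250), with the basket out of view. I'll lower to crossing height and use the top camera.

Request:
{"fn": "jog_arm", "kwargs": {
  "commands": [0,-0.01,0.1,0,1,0,-0.02,0.2,0,1,0,-0.025,0.28,0,1,0,-0.025,0.3,0,1,0,-0.025,0.3,0,1]
}}

```text
clock: 8.68
tool_pos: [0.4685, 0.0168, 0.1391]
tool_rot: [[0.979, 0.206, -0.004], [0.206, -0.979, 0.0], [-0.004, -0.001, -1.0]]
contact_force: [-0.3, -0.4, -0.8]
opening: 0.292
grip_force: 60.0
```

```bash
python3 - <<'E'
from h import *
import pickle
go(.469,.018,.14,102)
d=cam('top'); pickle.dump(d,open('t2.pkl','wb')); save(d,'t2.png',(250,130,350,205),8)
s=bot.observe(); R=np.array(s['tool_rot']); p=np.array(s['tool_pos'])
for a in (.138,.143,.146): print(a,p+R@[a,-.0014,.043])
E
```

```text
clock 8.68 pos [0.4685 0.0168 0.1391] yaw_y -78.1 q [ -6.5   6.  119.7  -0.   54.5  71.6] F [-0.3 -0.4 -0.8]
units [ 0.0034 -0.0052 -0.0046] turn deg -0.11 units -0.0006
0.138 [0.60430481 0.0467298  0.09712627]
0.143 [0.60919738 0.04776068 0.09711788]
0.146 [0.61213292 0.04837921 0.09711284]
```

View pics/t2.png

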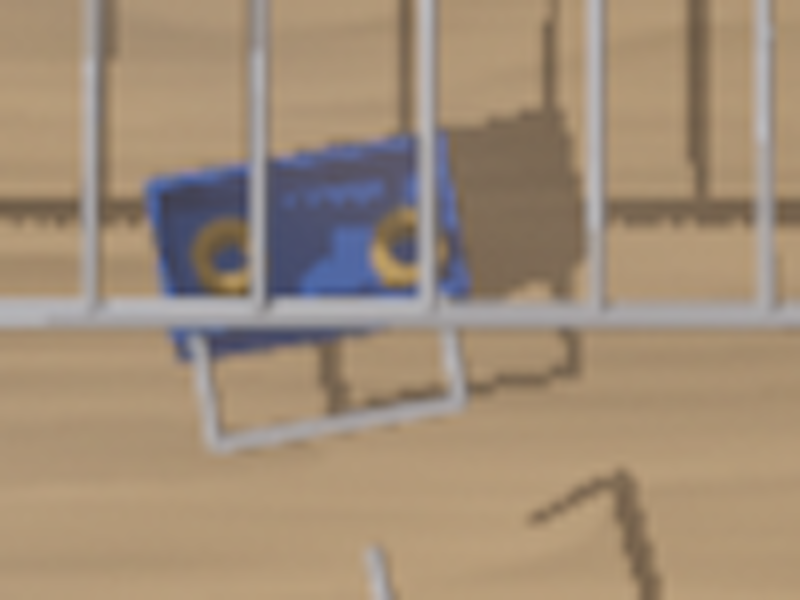

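The rod end is at crop pixel (373,548). The bar runs from (212,440) to (462,402), and the rack front bar is at row 312 (8x crop, offset 250,130).

```bash
python3 - <<'E'
from h import *
import pickle
np.set_printoptions(precision=4,suppress=True)
d=pickle.load(open('t2.pkl','rb'))
f=lambda u,v,z: at_z(d,(u-4)/8+250,(v-4)/8+130,z)
t=f(373,548,.098); a=f(212,440,.046); b=f(462,402,.046)
yb=(a-b)[:2]; L=np.hypot(*yb); yb/=L; xb=np.array([yb[1],-yb[0]]); mid=((a+b)/2)[:2]
print('tip',t,'bar',a,b,'L',L,'mid',mid,'yaw',np.degrees(np.arctan2(xb[1],xb[0])))
print('rack front', f(400,312,.162), f(700,314,.162),f(50,312,.162))
end=t[:2]-.003*xb   # leg axis
print('tip in bar frame', xb@(end-mid), yb@(end-mid))
c=mid+.07*xb; print('back corners',c+.03*xb+.055*yb,c+.03*xb-.055*yb)
E
```

```text
tip [0.6081 0.0464 0.098 ] bar [0.6554 0.106  0.046 ] [0.6688 0.0159 0.046 ] L 0.09112184371006032 mid [0.6621 0.061 ] yaw 8.486796260369378
rack front [0.6778 0.0353 0.162 ] [ 0.6766 -0.0641  0.162 ] [0.6784 0.1512 0.162 ]
tip in bar frame -0.05850943340794878 -0.006450069570455871
back corners [0.7529 0.1301] [0.7691 0.0213]
```

Crossing over the bar, then lowering into the loop.

Request:
{"fn": "jog_arm", "kwargs": {
  "commands": [0.08,0,0,0,1,0.16,0,0,0,1,0.24,0,0,0,1,0.32,0,0,0,1,0.37,0,0,0,1,0.39,0,0,0,1,0.39,0,0,0,1,0.39,0,0,0,1]
}}

```text
clock: 9.4
tool_pos: [0.546, 0.034, 0.1411]
tool_rot: [[0.978, 0.208, -0.001], [0.208, -0.978, -0.0], [-0.001, 0.0, -1.0]]
contact_force: [-0.1, -0.8, -1.3]
opening: 0.292
grip_force: 60.0
```

Request:
{"fn": "jog_arm", "kwargs": {
  "commands": [0,0,0.04,0,1,0,0,0.08,0,1,0,0,0.12,0,1,0,0,0.16,0,1,0,0,0.19,0,1,0,0,0.19,0,1,0,0,0.19,0,1]
}}

```text
clock: 9.98
tool_pos: [0.5456, 0.0342, 0.1019]
tool_rot: [[0.978, 0.208, -0.002], [0.208, -0.978, 0.0], [-0.002, -0.001, -1.0]]
contact_force: [0.4, 0.1, -2.3]
opening: 0.292
grip_force: 60.0
```

```bash
python3 - <<'E'
from h import *
import pickle
go(.545,.033,.1,102)
d=cam('top'); e=cam('side')
a=cv2.resize(d['img'][140:215,255:325],None,fx=6,fy=6,interpolation=cv2.INTER_CUBIC)
b=cv2.resize(e['img'][165:240,310:372],None,fx=6,fy=6,interpolation=cv2.INTER_CUBIC)
cv2.imwrite('pics/t3.png',np.hstack([a,b]))
E
```

```text
clock 9.98 pos [0.5456 0.0342 0.1019] yaw_y -78.0 q [ -3.8  18.2 109.9  -0.   52.   74.2] F [ 0.4  0.1 -2.3]
units [-0.0043  0.0053  0.0097] turn deg -0.01 units -0.0001
```

View pics/t3.png

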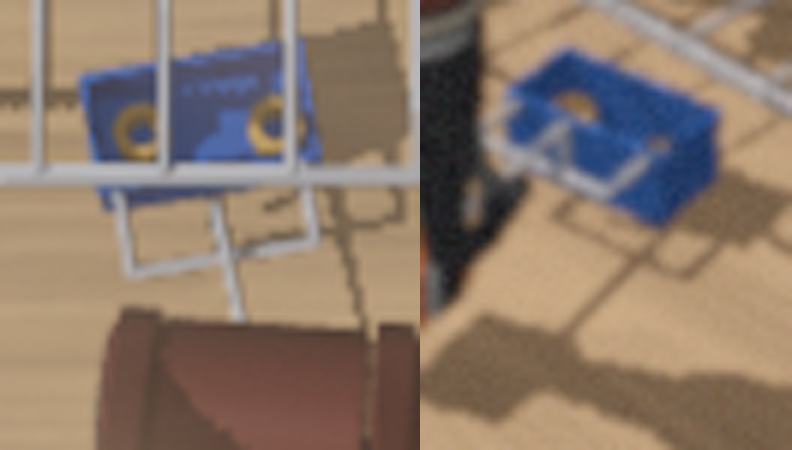

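The top view shows the rod crossing the bar at (233,255) and ending at (218,203), inside the loop. The side view shows the leg going down through it, with no contact force. Starting a slow drag.

Request:
{"fn": "jog_arm", "kwargs": {
  "commands": [-0.02,0,0,0,1,-0.04,0,0,0,1,-0.06,0,0,0,1,-0.075,0,0,0,1,-0.09,0,0,0,1,-0.105,0,0,0,1,-0.12,0,0,0,1,-0.135,0,0,0,1,-0.155,0,0,0,1,-0.18,0,0,0,1]
}}

```text
clock: 10.92
tool_pos: [0.5111, 0.0266, 0.1031]
tool_rot: [[0.978, 0.208, 0.001], [0.208, -0.978, -0.0], [0.001, 0.0, -1.0]]
contact_force: [0.3, 0.6, -1.2]
opening: 0.295
grip_force: 60.0
```

Request:
{"fn": "jog_arm", "kwargs": {
  "commands": [-0.03,0,0,0,1,-0.06,0,0,0,1,-0.09,0,0,0,1,-0.12,0,0,0,1,-0.15,0,0,0,1,-0.18,0,0,0,1,-0.21,0,0,0,1,-0.24,0,0,0,1,-0.27,0,0,0,1,-0.3,0,0,0,1]
}}

```text
clock: 11.75
tool_pos: [0.4518, 0.0141, 0.1029]
tool_rot: [[0.978, 0.208, 0.0], [0.208, -0.978, -0.0], [0.0, 0.0, -1.0]]
contact_force: [2.5, 0.6, -1.2]
opening: 0.298
grip_force: 60.0
```

Request:
{"fn": "jog_arm", "kwargs": {
  "commands": [-0.03,0,0,0,1,-0.06,0,0,0,1,-0.09,0,0,0,1,-0.12,0,0,0,1,-0.15,0,0,0,1,-0.18,0,0,0,1,-0.21,0,0,0,1,-0.24,0,0,0,1,-0.27,0,0,0,1,-0.3,0,0,0,1]
}}

```text
clock: 12.58
tool_pos: [0.3931, 0.0017, 0.1029]
tool_rot: [[0.978, 0.208, 0.0], [0.208, -0.978, -0.0], [0.0, 0.0, -1.0]]
contact_force: [1.6, 0.6, -2.4]
opening: 0.298
grip_force: 60.0
```

```bash
python3 - <<'E'
from h import *
go(.545,.033,.1,102)
d=cam('top'); e=cam('side'); P=xyz(d); hsv=cv2.cvtColor(d['img'],cv2.COLOR_BGR2HSV)
m=(cv2.inRange(hsv,(105,100,40),(125,255,255))>0); m[:,:255]=0; m[:,330:]=0; m[:135]=0; m[300:]=0
q=P[m]; print(m.sum(),np.round(np.percentile(q,[1,50,99],axis=0),4).tolist())
a=cv2.resize(d['img'][150:250,255:325],None,fx=5,fy=5,interpolation=cv2.INTER_CUBIC)
b=cv2.resize(e['img'][165:265,282:372],None,fx=5,fy=5,interpolation=cv2.INTER_CUBIC)
cv2.imwrite('pics/t4.png',np.hstack([a,b]))
E
```

```text
clock 12.58 pos [0.3931 0.0017 0.1029] yaw_y -78.0 q [-10.    1.  130.2  -0.   48.7  68. ] F [ 1.6  0.6 -2.4]
units [0.7753 0.0044 0.0147] turn deg -0.01 units -0.0001
245 [[0.5658, -0.0116, -0.0027], [0.6088, 0.0261, 0.0065], [0.6288, 0.0972, 0.0564]]
```

View pics/t4.png

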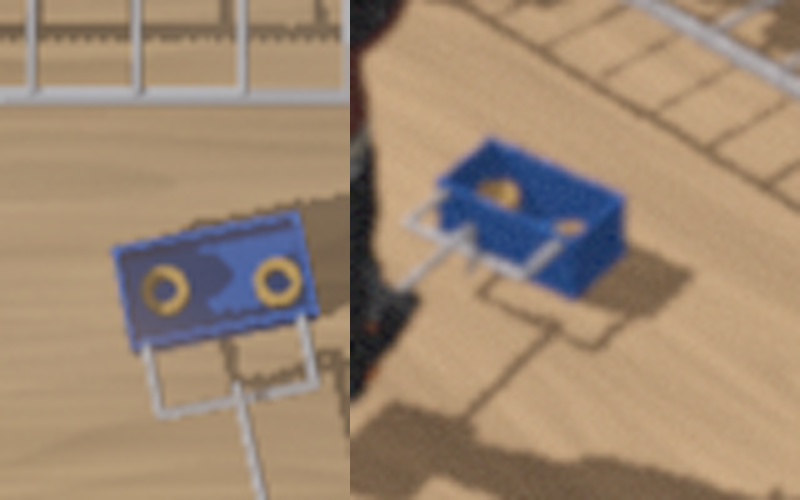

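The basket now stands about 45 mm in front of the rack, upright, with both fittings inside. I'll ease the leg off the bar and lift it straight out.

Request:
{"fn": "jog_arm", "kwargs": {
  "commands": [0.02,0,0,0,1,0.04,0,0,0,1,0.06,0,0,0,1,0.06,0,0,0,1,0.06,0,-0.05,0,1,0.06,0,-0.12,0,1,0.06,0,-0.2,0,1,0.06,0,-0.32,0,1,0.06,0,-0.44,0,1,0.06,0,-0.5,0,1]
}}

```text
clock: 13.52
tool_pos: [0.407, 0.0042, 0.2056]
tool_rot: [[0.978, 0.208, 0.004], [0.208, -0.978, -0.001], [0.004, 0.001, -1.0]]
contact_force: [-0.4, 0.1, -1.0]
opening: 0.292
grip_force: 60.0
```

```bash
python3 - <<'E'
from h import *
go(.458,-.334,.2,112.5)
E
```

```text
clock 13.52 pos [0.407  0.0042 0.2056] yaw_y -78.0 q [ -9.3  -8.9 125.7  -0.   63.   68.7] F [-0.4  0.1 -1. ]
units [-0.1024  1.7068  0.0304] turn deg -10.49 units -0.0583
```

Request:
{"fn": "jog_arm", "kwargs": {
  "commands": [-0.01,0.15,0,-0.01,1,-0.02,0.3,0,-0.02,1,-0.03,0.45,0,-0.03,1,-0.04,0.6,0,-0.04,1,-0.05,0.75,0,-0.05,1,-0.06,0.9,0,-0.058,1,-0.06,0.95,0,-0.058,1]
}}

```text
clock: 14.1
tool_pos: [0.4341, -0.1877, 0.2034]
tool_rot: [[0.925, 0.38, 0.001], [0.38, -0.925, -0.003], [0.0, 0.003, -1.0]]
contact_force: [0.3, 0.4, -1.2]
opening: 0.295
grip_force: 60.0
```

```bash
python3 - <<'E'
from h import *
go(.459,-.334,.14,112.5)
E
```

```text
clock 14.10 pos [ 0.4341 -0.1877  0.2034] yaw_y -67.7 q [-3.190e+01  3.000e-01  1.175e+02 -1.000e-01  6.220e+01  3.590e+01] F [ 0.3  0.4 -1.2]
units [-0.1628  0.7229  0.3189] turn deg -0.16 units -0.0009
```

Request:
{"fn": "jog_arm", "kwargs": {
  "commands": [-0.03,0.15,0.03,0,1,-0.06,0.3,0.08,0,1,-0.09,0.45,0.15,0,1,-0.13,0.58,0.22,0,1,-0.16,0.7,0.28,0,1,-0.16,0.72,0.32,0,1,-0.16,0.72,0.42,0,1,-0.16,0.72,0.5,0,1,-0.16,0.72,0.54,0,1,-0.16,0.72,0.54,0,1]
}}

```text
clock: 14.93
tool_pos: [0.4571, -0.3273, 0.0922]
tool_rot: [[0.924, 0.382, -0.005], [0.382, -0.924, 0.004], [-0.002, -0.006, -1.0]]
contact_force: [-0.6, -0.2, -0.9]
opening: 0.297
grip_force: 60.0
```

```bash
python3 - <<'E'
from h import *
go(.459,-.334,.084,112.5)
E
```

```text
clock 14.93 pos [ 0.4571 -0.3273  0.0922] yaw_y -67.6 q [-42.8  20.8 107.8   0.   51.8  24.8] F [-0.6 -0.2 -0.9]
units [-0.004   0.035   0.0406] turn deg -0.05 units -0.0003
```

Request:
{"fn": "jog_arm", "kwargs": {
  "commands": [0,0,0.015,0,1,0,0,0.03,0,1,0,0,0.04,0,1,0,0,0.05,0,1,0,0,0.055,0,1,0,0,0.055,0,1]
}}

```text
clock: 15.43
tool_pos: [0.4586, -0.3294, 0.0841]
tool_rot: [[0.924, 0.382, 0.0], [0.382, -0.924, -0.0], [0.0, 0.0, -1.0]]
contact_force: [-0.5, -0.3, -2.1]
opening: 0.299
grip_force: 60.0
```

Request:
{"fn": "jog_arm", "kwargs": {
  "commands": [0,0,0.005,0,1,0,0,0.01,0,1,0,0,0.01,0,1]
}}

```text
clock: 15.68
tool_pos: [0.4588, -0.3297, 0.083]
tool_rot: [[0.924, 0.381, 0.0], [0.381, -0.924, -0.0], [0.0, 0.0, -1.0]]
contact_force: [-0.7, 1.6, 4.6]
opening: 0.298
grip_force: 60.8
```

The hook has touched down. Releasing, then rising straight up.

Request:
{"fn": "jog_arm", "kwargs": {
  "commands": [0,0,0,0,0.2,0,0,0,0,0,0,0,0,0,-0.5,0,0,0,0,-1,0,0,0,0,-1,0,0,0,0,-1,0,0,-0.15,0,-1,0,0,-0.35,0,-1,0,0,-0.55,0,-1,0,0,-0.7,0,-1]
}}

```text
clock: 16.52
tool_pos: [0.4591, -0.3299, 0.225]
tool_rot: [[0.924, 0.382, 0.002], [0.382, -0.924, -0.002], [0.001, 0.003, -1.0]]
contact_force: [1.2, -0.3, -0.1]
opening: 1.002
grip_force: 0.0
```

Request:
{"fn": "jog_arm", "kwargs": {
  "commands": [0,0,-0.1,0,-1,0,0,-0.1,0,-1,0,0,-0.1,0,-1]
}}

```text
clock: 16.77
tool_pos: [0.4592, -0.33, 0.2436]
tool_rot: [[0.924, 0.382, 0.003], [0.382, -0.924, -0.003], [0.002, 0.003, -1.0]]
contact_force: [-0.5, -0.3, -0.3]
opening: 0.995
grip_force: 0.0
```

```bash
python3 - <<'E'
from h import *
go(.459,-.334,.084,112.5)
d=cam('wrist'); P=xyz(d); hsv=cv2.cvtColor(d['img'],cv2.COLOR_BGR2HSV)
m=(cv2.inRange(hsv,(5,150,100),(20,255,255))>0)&(P[...,2]>.036)&(P[...,2]<.055)
q=P[m]; print('handle top',m.sum(),np.round(q.mean(0),4),cv2.minAreaRect((q[:,:2]*1000).astype(np.float32)))
t=cam('top'); save(t,'t5.png',(130,130,480,300),2.2)
P=xyz(t); hsv=cv2.cvtColor(t['img'],cv2.COLOR_BGR2HSV)
for n,lo,hi,b in (('red',(0,130,60),(8,255,255),(170,225,200,255)),('green',(50,80,40),(85,255,255),(190,225,220,255))):
    k=np.zeros((400,640),bool); k[b[1]:b[3],b[0]:b[2]]=1; k&=cv2.inRange(hsv,lo,hi)>0
    print(n,np.median(P[k][:,2]))
E
```

```text
clock 16.77 pos [ 0.4592 -0.33    0.2436] yaw_y -67.6 q [-42.8   8.5 103.7   0.   67.5  24.8] F [-0.5 -0.3 -0.3]
units [-0.0099  0.0152  0.798 ] turn deg -0.07 units -0.0004
handle top 2719 [ 0.4579 -0.3287  0.0431] ((456.1859436035156, -329.1743469238281), (79.71430206298828, 25.638607025146484), 23.012842178344727)
red 0.05252533721352548
green 0.05987818786912036
```

View pics/t5.png

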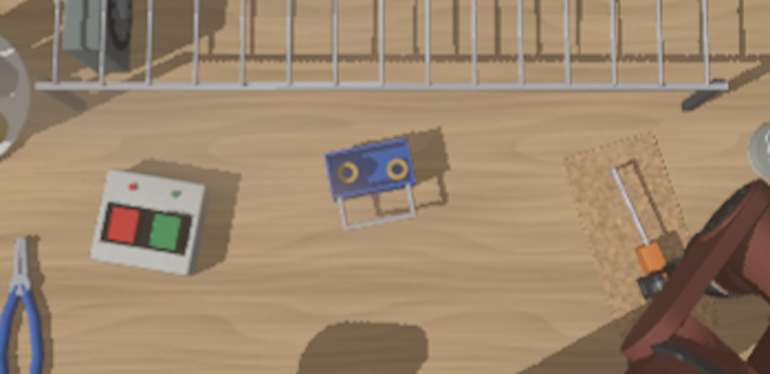

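The last view shows the basket clear of the rack at (370,170) with both fittings inside. The hook is upright on the mat at (650,255), the red key is down and the green key is up. Handing in.

```bash
python3 -c "
from rig import bot
print(bot.finish_job())"
```

```text
the job is handed in; nothing more can be done
None
```

The job is handed in, though no verdict came back: the fan is stopped (red key down, green key up), the basket stands clear of the rack with both fittings inside, and the hook is back upright on the cork mat, finished at about 17 s of the 69 s allowed.

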